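# Try the refitted cabinet-door lock and hold its cam out

### The job

Take the red-headed key out of the wooden key block and push it fully home into the lock of the cabinet door: its pins are sticky, so ease it past them with small wiggles and do not force it. Then turn it a quarter turn clockwise, as seen from above, so that the cam swings out past the edge of the door, and finish still gripping the key and holding it turned against the lock's return spring, so that I can mark where the strike plate goes. Work the lock by its key only, and leave the other two keys in the block, the glue bottle and the varnish tin alone.

Things in the scene. Friction and masses are not known exactly. Their poses are not given: they have to be found in the camera images.
- red_key: The lock's key, red plastic head, about 25 g; upright in one slot of the block at the start. Origin: middle of the shoulder (flat underside of the head). z up along the head, x along the width, y the thickness. Head 30 (x) by 8 (y) by 36 mm (z 0 to 36), pinched across its 8 mm. Below: round neck 3.2 mm thick, 5.5 mm long, then the blade. It fits either way round (half turn about z)
- lock: The lock in the face-up door: brass face 31 mm across, steel plug, black keyway. Origin: middle of the face, 67.5 mm above the bench, 2.5 mm above the door; z up, out of the lock; x along the keyway's long side at rest. Keyway 9.2 (x) by 4.0 mm (y), its mouth widened at 45 degrees by 2 mm all round, 30 mm deep. Key fully home: its origin on this origin, shoulder on the face
- plug (a joint): Turn of the lock's plug, rad: 0 at rest, growing clockwise seen from above, stop at 1.65. It turns only with the key's shoulder within about 1.5 mm of the face, and once turned keeps the key in. A spring turns it back (0.03 Nm at rest, 0.10 Nm at the stop): let go, it returns to 0. The key has about 0.12 rad of play
- cam_tip (a point): End of the lock's steel cam, a flat bar 13 mm wide under the door, 47.5 mm from the plug's axis. It is hidden under the door at rest and sticks out about 17 mm past the door's edge after a quarter turn
- door: Cream panelled cabinet door, 260 (x) by 360 (y) by 20 mm, fixed face up on two pine battens, top face 65 mm above the bench. Origin: on the bench under its middle. The lock is at x = 100, y = 0 mm, 30 mm from the edge. Its x axis is the lock's x axis turned 90 degrees clockwise seen from above
- key_block: Fixed beech block, 170 (x) by 50 (y) by 45 mm (z), with three upright slots at x = -55, 0 and 55 mm, 10 by 5 mm and 33 mm deep, a key standing in each to its shoulder, the keys' width along x. Origin: middle of its underside, on the bench
- black_key: Another key, of the same shape with a black head, standing in the block; leave alone
- blue_key: Another key, of the same shape with a blue head, standing in the block; leave alone
- glue_bottle: Orange glue bottle, 64 mm across, 190 mm high; origin: middle of its underside; leave alone
- varnish_tin: Varnish tin, 74 mm across, 85 mm high; origin: middle of its underside; leave alone
- key_tip (a point): Tip of the red key, 27 mm below its origin. The steel blade is 8 mm wide (key x) and 3 mm thick (key y), from 5.5 mm below the origin; its last 3 mm narrow to a blunt point in x and are 2 mm thick
- pins (a point): The sticky sprung pins, felt but not seen: two stand 2 mm into the keyway from its narrow ends, 11 and 18.5 mm below the face (this point: between them on the axis). Pushed straight, the key's tip jams on each below some 15 to 25 N; pushed with 8 to 10 N and rocked 1 to 2 mm to and fro along lock x, it slips past. Over 60 N on the lock is forcing it
Things that resemble listed ones, but are neither listed nor needed, are in the scene too. Leave any yellow look-alike of the red_key alone.

How it is judged (in metres and radians):
On the way, in this order (a step that is already met when the one before it is completed fails the run):
1. the red key is drawn out of the block in the gripper (height (world z) of red_key above 0.08 m and contact force between the fingers and red_key above 1 N), for 0.1 s.
2. the key is fully home in the lock, not yet turned (z of red_key in the frame of lock below 0.0022 m and horizontal distance between red_key and lock below 0.0025 m and value of joint plug below 0.3 rad), for 0.1 s.
3. the key is turned a quarter (value of joint plug above 1.4 rad), for 0.2 s.
At the end, for the whole second after the job is handed in: The plug is turned clockwise by at least 1.4 rad (80 degrees) and still, the red key's shoulder is within 3.5 mm of the lock's face and 3 mm of its axis, and the fingers grip the key (over 1 N), through the last second (value of joint plug above 1.4 rad and velocity of joint plug below 0.3 rad/s and z of red_key in the frame of lock below 0.0035 m and horizontal distance between red_key and lock below 0.003 m and contact force between the fingers and red_key above 1 N); the arm keeps its last pose, push and grip.
It fails at once if the lock was turned otherwise than by its key (value of joint plug above 0.35 rad and (z of red_key in the frame of lock above 0.005 m or horizontal distance between red_key and lock above 0.006 m)).
It fails at once if the key was forced into the lock (value of joint plug below 0.3 rad and contact force between red_key and lock above 60 N).
It fails at once if another key was moved (distance of any of black_key, blue_key from where it was at the start of the episode above 0.015 m).
It fails at once if the glue bottle or the varnish tin was moved (distance of any of glue_bottle, varnish_tin from where it was at the start of the episode above 0.03 m).
It also fails if it takes over 72 s, if anything falls off the work surface, if the arm or the gripper's body presses on something with over 40 N, if the wrist force passes 120 N, or if a joint passes its speed limit or range.

### The arm

A 6-joint arm with a two-finger parallel gripper is mounted at the origin on the work surface. World frame = base frame: x ahead of the robot, y to its left, z up, the work surface at z = 0. Lengths are in m, angles in degrees, forces in N, time in s.
With the tool pointing down it reaches from about 0.425 to 0.95 m from the base axis. Payload 3.5 kg.
Tool frame: the origin (TCP) lies at the very end of the fingers, on their centre line; the grasp point (between the pads) lies 19 mm behind it; z points along the fingers, y is the line along which they close (so a half turn about z gives the same grasp; the last joint's range is limited). The gripper opens to 85 mm and grips with 20 to 120 N. Pads are 22 mm wide; open, the fingers measure 114 mm over their backs; the gripper's body (76 mm by 85 mm) begins 54 mm behind the grasp point. The pads swing forward as they close: fully open they stand 13 mm farther back than shut.
Start: joints at [65.947, 16.404, 90.338, -0, 73.258, -8.594], TCP at [0.18, 0.651, 0.2] pointing down, gripper open.
Joint ranges: [-158.93, 158.93], [-51.34, 127.21], [12.03, 142.37], [-87.48, 267.48], [13.55, 161.25], [-162.69, 162.69]. Speed limits (degrees/s): [159.86, 159.86, 180, 180, 180, 180].

### API

Orientations are given as [roll, pitch, yaw] about the fixed x, y, z axes, in that order (R = Rz(yaw) Ry(pitch) Rx(roll)).
In Python, from rig import move_ptp, move_straight, move_j, open_jaws, gripper_close, hold, solve_ik, grab_frame, PlanningError, finish_job, current_t, current_joint_positions, current_qd, current_joint_torque, current_ee_pos, current_tcp_rot, current_contact_force, current_ft_torque, current_grip_width, current_grip_force gives the robot as it stands. Calls block until the motion is done:
- move_ptp(position, orientation): joint-space move of the TCP to a pose.
- move_straight(position, ori=None, rate=0.15, stop_force=None): straight line of the TCP; ori=None keeps the orientation; rate is the mean speed in m/s. With stop_force (N) it stops when the force on the tool has changed by that much, and returns True; else False.
- move_j(angles): joint-space move.
- open_jaws() and gripper_close(): open the fingers fully, or close them until they stop; the grip force is fixed at half the most.
- hold(seconds).
- solve_ik(position, orientation): joint angles nearest the present ones, or None.
- grab_frame(name): name is "scene" or "top"; returns a dict with "frame" (384x512x3 uint8, red, green, blue), "fx", "fy", "cx", "cy" (pixels), "world_to_cam" (4x4, takes a point from world to camera coordinates). Camera axes: x right, y down, z forward; pixel columns grow to the right and rows downward; lengths in m; the calibration is good to about 2 mm. A picture is of the moment at which its call begins. There is no depth.
A pose or a line that the arm cannot do raises PlanningError and nothing moves.
- finish_job(): hands the job in; it is judged then, once.
Readings, each from a call of its own:
- current_t(): time.
- current_joint_positions(): joint angles.
- current_qd(): joint speeds.
- current_joint_torque(): joint torques, N m.
- current_ee_pos(): TCP position.
- current_tcp_rot(): TCP orientation.
- current_contact_force(): force on the tool from outside, world axes, zero at the start.
- current_ft_torque(): the same for the moment, N m.
- current_grip_width(): opening from 0.0 (shut) to 1.0 (fully open).
- current_grip_force(): force on a finger pad.
Only numpy, scipy, OpenCV 4.12 (cv2) and the standard library are available. Lean on these libraries where they do the work, as an engineer would, in place of code of your own. Each camera call takes 0.05 s, during which the arm holds its last target. There are 200 camera calls.

## Working session

There is one attempt and no reset: what is moved stays moved. The work goes in short steps, each a Python script; the robot and the scene stay as the last script left them, time stands still between calls to the robot, and variables do not carry over. Pictures are saved under pics/ and viewed, at most 10 in all, crops included, and the job is handed in when it is done.

```bash
mkdir -p pics; ls
python3 - <<'E'
from rig import *
import cv2, numpy as np, pickle
d={}
for n in("scene","top"):
    f=grab_frame(n); d[n]=f; cv2.imwrite(f"pics/{n}0.png",f["frame"][:,:,::-1]); print(n,f["fx"],f["cx"],f["cy"],np.round(f["world_to_cam"],3).tolist())
pickle.dump(d,open("f0.pkl","wb")); print(current_t(),current_tcp_rot(),current_contact_force())
E
```

```text
pics
scene 484.57395728476206 251.5801332422669 192.36193478930497 [[0.795, 0.606, 0.014, -0.415], [0.473, -0.606, -0.64, -0.259], [-0.379, 0.515, -0.768, 1.404], [0.0, 0.0, 0.0, 1.0]]
top 466.9546389999489 256.3679423054563 190.26964595855694 [[-0.002, -1.0, 0.007, -0.043], [-0.999, 0.002, -0.054, 0.538], [0.054, -0.007, -0.998, 1.122], [0.0, 0.0, 0.0, 1.0]]
0.1 [-1.79882053e+02 -1.79285336e-02  1.64541666e+02] [0.62309195 0.79559249 0.89720629]
```

View pics/scene0.png

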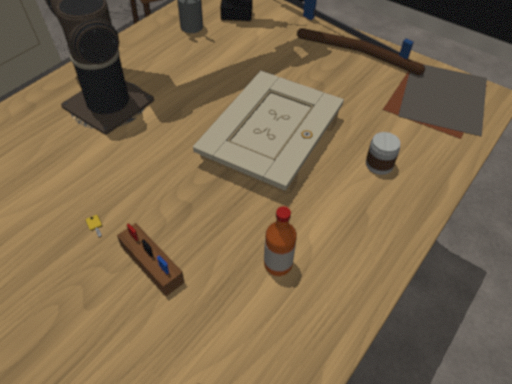

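View pics/top0.png

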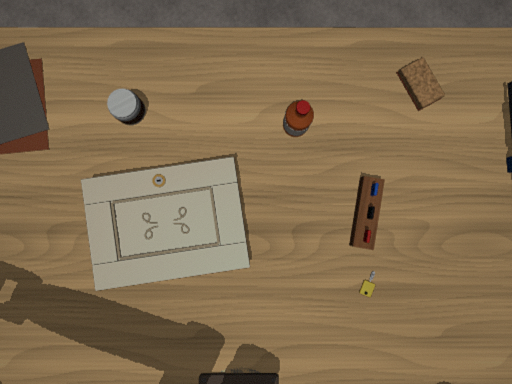

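The red key candidates are the red head in the block (top 367,236; scene 132,231), the bottle's red cap (top 303,107), the yellow look-alike lying loose (top 368,288) and the red paper (top 45,90). I choose the red head in the block. Next I check it in a close crop and measure.

```bash
cat > h.py <<'E'
import cv2, numpy as np, pickle
def ray(f,u,v):
    T=f["world_to_cam"];R=T[:3,:3];c=-R.T@T[:3,3]
    return c,R.T@np.array([(u-f["cx"])/f["fx"],(v-f["cy"])/f["fy"],1])
def plane(f,u,v,z):
    c,d=ray(f,u,v);return c+d*(z-c[2])/d[2]
def tri(obs):
    A=np.zeros((3,3));b=np.zeros(3)
    for f,u,v in obs:
        c,d=ray(f,u,v);d=d/np.linalg.norm(d);P=np.eye(3)-np.outer(d,d);A+=P;b+=P@c
    p=np.linalg.solve(A,b)
    return p
def proj(f,p):
    q=f["world_to_cam"]@np.append(p,1);return np.array([f["fx"]*q[0]/q[2]+f["cx"],f["fy"]*q[1]/q[2]+f["cy"]])
def blob(m,roi):
    """weighted centroid, of a float/boolean mask in roi u0,v0,u1,v1"""
    u0,v0,u1,v1=roi;s=m[v0:v1,u0:u1].astype(float);v,u=np.mgrid[v0:v1,u0:u1]
    return (u*s).sum()/s.sum(),(v*s).sum()/s.sum(),s.sum()
E
python3 - <<'E'
from h import *
d=pickle.load(open("f0.pkl","rb"));S,T=d["scene"],d["top"]
def red(f): 
    a=f["frame"].astype(int);return (a[:,:,0]-np.maximum(a[:,:,1],a[:,:,2])>60)&(a[:,:,1]<40)
def blue(f):
    a=f["frame"].astype(int);return (a[:,:,2]-a[:,:,0]>50)
for nm,m,rt,rs in(("red",red,(350,215,390,250),(118,218,150,245)),("blue",blue,(360,175,390,205),(150,250,180,280))):
    bt=blob(m(T),rt);bs=blob(m(S),rs);print(nm,bt,bs)
    p=tri([(T,*bt[:2]),(S,*bs[:2])]);print(p,proj(T,p),proj(S,p))
# door, block rects
a=T["frame"].astype(int);hsv=cv2.cvtColor(T["frame"],cv2.COLOR_RGB2HSV)
print("cols",T["frame"][270,150],T["frame"][300,300],T["frame"][245,365],T["frame"][222,360],hsv[270,150],hsv[300,300],hsv[222,360])
def crop(f,u0,v0,u1,v1,k): return cv2.resize(f["frame"][v0:v1,u0:u1,::-1],None,fx=k,fy=k,interpolation=cv2.INTER_CUBIC)
o=np.zeros((600,800,3),np.uint8)
for (c,x,y) in((crop(T,340,165,400,255,6),0,0),(crop(T,138,161,178,201,7),370,0),(crop(S,110,215,190,295,3),0,0)):
    if c.shape[0]==240: x,y=370,300
    o[y:y+c.shape[0],x:x+c.shape[1]]=c[:600-y,:800-x]
c=crop(S,292,119,322,149,8)[:240,:180];o[300:300+240,620:620+180]=c
cv2.imwrite("pics/c1.png",o)
E
```

```text
red (np.float64(368.35135135135135), np.float64(235.78378378378378), np.float64(37.0)) (np.float64(131.59375), np.float64(229.8125), np.float64(32.0))
[ 0.42921215 -0.30122541  0.07340373] [368.3097689  235.74370376] [131.53115674 229.81077521]
blue (np.float64(375.6), np.float64(188.65714285714284), np.float64(35.0)) (np.float64(162.70149253731344), np.float64(263.1940298507463), np.float64(67.0))
[ 0.53796235 -0.31995363  0.07203779] [375.5208377  188.57869591] [162.57365405 263.19467951]
cols [164 160 140] [137 112  77] [101  69  44] [96 65 40] [ 25  37 164] [ 18 112 137] [ 13 149  96]
```

View pics/c1.png

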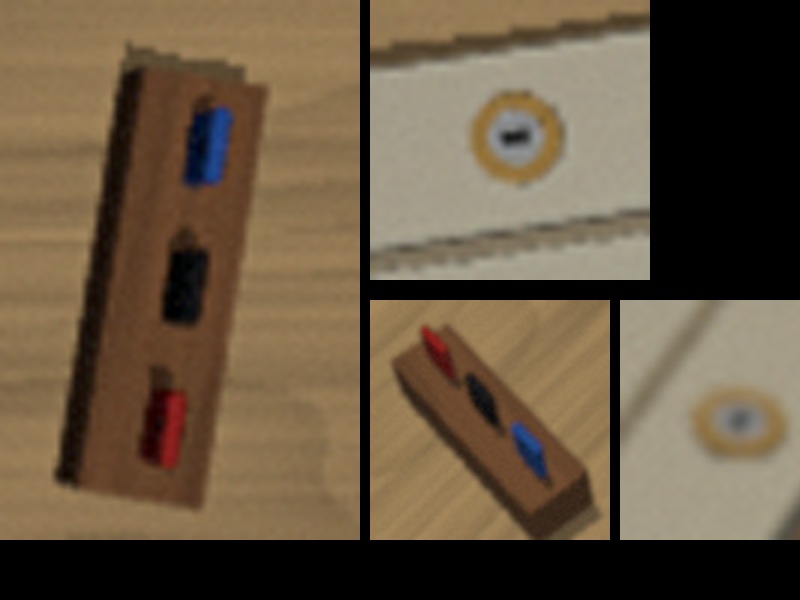

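The crop confirms the red head standing in the block's end slot (top 367,236). The lock ring sits at about (158.8,180.4), with the keyway roughly horizontal in the image. Next I fit the block top, the door and the ring.

Run:
```python
from h import *
from rig import solve_ik
d=pickle.load(open("f0.pkl","rb"));S,T=d["scene"],d["top"]
hsv=cv2.cvtColor(T["frame"],cv2.COLOR_RGB2HSV)
def rect(m,roi,z):
    M=np.zeros(m.shape,np.uint8);u0,v0,u1,v1=roi;M[v0:v1,u0:u1]=m[v0:v1,u0:u1]
    M=cv2.morphologyEx(M,cv2.MORPH_OPEN,np.ones((3,3)))
    c=max(cv2.findContours(M,0,1)[0],key=cv2.contourArea)
    P=np.array([plane(T,*p,z)[:2] for p in cv2.convexHull(c)[:,0]])*1000
    (cx,cy),(w,h),a=cv2.minAreaRect(P.astype(np.float32)); print("rect",cx,cy,w,h,a,len(P))
    return P
a=T["frame"].astype(int)
V=hsv[:,:,2]
rect((hsv[:,:,0]<16)&(V>60)&(V<118),(335,160,400,260),.045)
rect((hsv[:,:,1]<70)&(V>110),(70,145,260,300),.065)
for f,roi in((T,(148,170,170,192)),(S,(298,125,316,143))):
    h=cv2.cvtColor(f["frame"],cv2.COLOR_RGB2HSV);m=h[:,:,1]>85
    M=np.zeros(m.shape,np.uint8);u0,v0,u1,v1=roi;M[v0:v1,u0:u1]=m[v0:v1,u0:u1]
    c=max(cv2.findContours(M,0,1)[0],key=cv2.contourArea);e=cv2.fitEllipse(cv2.convexHull(c));print(e,blob(M,roi),plane(f,*e[0],.0675),plane(f,*blob(M,roi)[:2],.0675))
# keyway dark pixels in top
g=T["frame"].mean(2);w=np.clip(110-g,0,None)
roi=(153,176,165,185);b=blob(w,roi);print("keyway",b,plane(T,*b[:2],.0675))
u0,v0,u1,v1=roi;s=w[v0:v1,u0:u1];v,u=np.mgrid[v0:v1,u0:u1];C=np.cov(np.vstack([u.ravel(),v.ravel()]),aweights=s.ravel());ev,E=np.linalg.eigh(C);print(ev,E[:,1])
for x,y,yaw in((.43,-.30,-9.8),(.55,.2,98.6),(.55,.2,-2)): print(solve_ik([x,y,.1],[180,0,yaw]))
```

```text
rect 483.2270202636719 -309.38616943359375 49.845191955566406 170.3065948486328 80.30451202392578 14
rect 459.8172607421875 168.7877960205078 259.3068542480469 358.91156005859375 8.388650894165039 20
((158.45401000976562, 180.08299255371094), (12.648300170898438, 12.925809860229492), 116.62406921386719) (np.float64(158.42857142857142), np.float64(179.92857142857142), np.float64(84.0)) [0.5588661  0.18332829 0.0675    ] [0.55922564 0.18339059 0.0675    ]
((306.3523254394531, 133.8730010986328), (8.20291805267334, 11.515326499938965), 95.83106994628906) (np.float64(306.35849056603774), np.float64(134.03773584905662), np.float64(53.0)) [0.55712947 0.18218938 0.0675    ] [0.55747521 0.18168909 0.0675    ]
keyway (np.float64(158.66060961313013), np.float64(179.97362250879254), np.float64(568.6666666666666)) [0.5591199  0.18285172 0.0675    ]
[2.37375569 7.44108296] [-0.98697648  0.16086463]
[-4.59979284e+01  3.54962285e+00  1.16151110e+02 -2.54444375e-14
  6.02992671e+01  5.38020716e+01]
[ 1.00551716e+01  1.10499988e+01  1.07788576e+02 -2.54444375e-14
  6.11614249e+01  1.45517165e+00]
[ 1.00551716e+01  1.10499988e+01  1.07788576e+02 -2.54444375e-14
  6.11614249e+01  1.02055172e+02]
```

Run:
```python
from rig import *
x,y,yaw=.429,-.3004,-9.7
move_ptp([x,y,.16],[180,0,yaw]); print(current_t(),current_joint_positions())
print(move_straight([x,y,.050],rate=.1,stop_force=10), current_ee_pos())
f0=current_contact_force()
gripper_close(); print(current_grip_width(),current_grip_force(),current_contact_force()-f0,current_ft_torque(),current_ee_pos())
move_straight([x,y,.075],rate=.04); print(current_contact_force(),current_ee_pos())
move_straight([x,y,.15],rate=.1); hold(.2);print(current_t(),current_grip_width(),current_grip_force(),current_contact_force(),current_ft_torque())
import pickle,cv2
d={n:grab_frame(n) for n in("scene","top")};pickle.dump(d,open("f1.pkl","wb"))
S=d["scene"]["frame"][120:250,60:200,::-1];Tt=d["top"]["frame"][150:280,320:440,::-1]
import numpy as np
cv2.imwrite("pics/g1.png",cv2.resize(np.hstack([S,Tt]),None,fx=3,fy=3,interpolation=cv2.INTER_CUBIC))
```

```text
3.5333 [-4.60494624e+01 -6.65675792e-01  1.13633064e+02  7.77339951e-03
  6.70326020e+01  5.35906273e+01]
False [ 0.42952116 -0.3009276   0.05081668]
0.0023900945712382157 0.0 [ 0.39140288 -0.44550458  0.23928816] [ 0.01197711 -0.03268801  0.07397426] [ 0.4289878  -0.30039905  0.04998359]
[0.05344146 0.0560121  0.25051401] [ 0.42889102 -0.30029308  0.07493608]
7.425 -0.002994244856693831 0.0 [ 0.11506789  0.32701615 -0.04322745] [-0.03405227 -0.06713932  0.01970693]
```

View pics/g1.png

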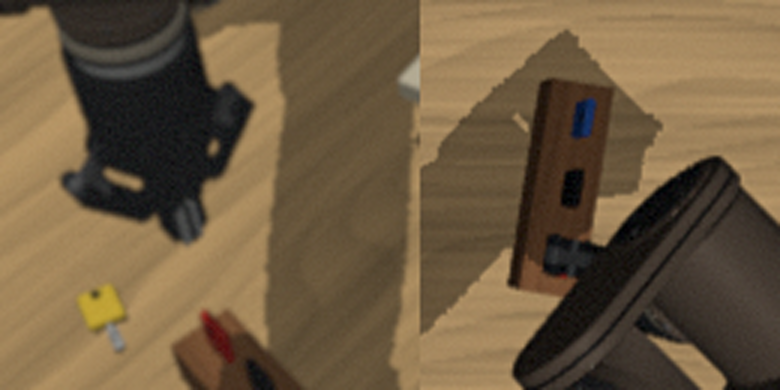

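Crop: the gripper is shut and empty (tips at scene crop 185,230), and the key is still in the block at crop (215,335). I'm checking where the tips really are against the reported TCP.

Run:
```python
from h import *
from rig import *
d=pickle.load(open("f1.pkl","rb"));S,T=d["scene"],d["top"]
p=current_ee_pos();print(p,current_tcp_rot(),current_grip_width())
for q in(p,p+[0,0,.02]): 
  a=proj(S,q);b=proj(T,q);print("scene",a,(a-[60,120])*3,"top",b,(b-[320,150])*3+[420,0])
k=np.array([.429,-.3004,.081]);a=proj(S,k);b=proj(T,k);print((a-[60,120])*3,(b-[320,150])*3+[420,0])
def red(f): 
    a=f["frame"].astype(int);return (a[:,:,0]-np.maximum(a[:,:,1],a[:,:,2])>60)&(a[:,:,1]<40)
print(blob(red(S),(118,210,150,250)), blob(red(T),(350,215,390,250)))
```

```text
[ 0.42877887 -0.30016944  0.14940443] [-1.79961872e+02  5.08425723e-02 -9.69938928e+00] -0.001513696503510097
scene [125.07753749 207.36858624] [195.23261248 262.10575871] top [376.57095865 237.46872136] [589.71287596 262.40616407]
scene [123.18547193 201.12725407] [189.55641579 243.3817622 ] top [379.08945661 237.91219412] [597.26836984 263.73658236]
[213.33891103 322.26702018] [566.30747993 257.94011457]
(np.float64(132.1290322580645), np.float64(231.2258064516129), np.float64(31.0)) (np.float64(nan), np.float64(nan), np.float64(0.0))h.py:18: RuntimeWarning: invalid value encountered in scalar divide
  return (u*s).sum()/s.sum(),(v*s).sum()/s.sum(),s.sum()
```

Run:
```python
from h import *
d=pickle.load(open("f1.pkl","rb"));S,T=d["scene"],d["top"]
def c(f,u,v):
    o=np.clip(f["frame"][v:v+60,u:u+60,::-1].astype(float)*1.8,0,255).astype(np.uint8);return cv2.resize(o,None,fx=6.5,fy=6.5,interpolation=cv2.INTER_CUBIC)
cv2.imwrite("pics/g2.png",np.hstack([c(S,90,165),c(T,345,205)]))
```

```text
(no output)
```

View pics/g2.png

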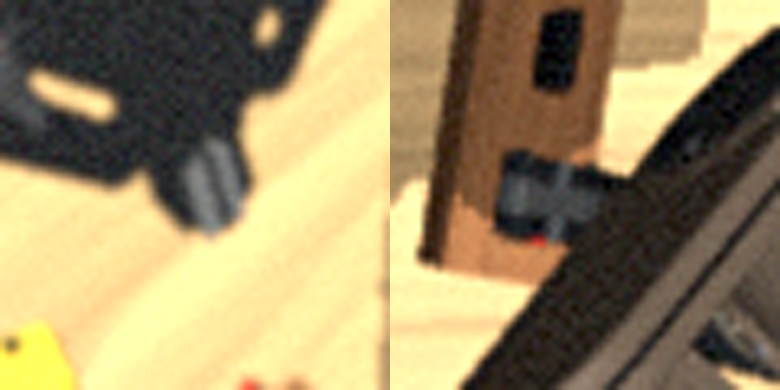

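Run:
```python
from h import *
from rig import *
d=pickle.load(open("f1.pkl","rb"));S,T=d["scene"],d["top"]
d0=pickle.load(open("f0.pkl","rb"))
for n in d: print(abs(d[n]["world_to_cam"]-d0[n]["world_to_cam"]).max())
for n,roi in(("scene",(298,125,316,143)),("top",(148,170,170,192))):
  for D in(d0,d):
    m=cv2.cvtColor(D[n]["frame"],cv2.COLOR_RGB2HSV)[:,:,1]>85;print(blob(m,roi))
p=tri([(S,122.3,200),(T,371.5,236)]);print(p,proj(S,p),proj(T,p))
# FK check: known link? print joints & pose
print(current_joint_positions(),current_ee_pos())
# black/blue keys & yellow in scene
def yel(f):
    a=f["frame"].astype(int);return (np.minimum(a[:,:,0],a[:,:,1])-a[:,:,2]>90)
for D in(d0,d):
    print([blob(yel(D["scene"]),(80,205,112,245)),blob((D["scene"]["frame"].astype(int)[:,:,2]-D["scene"]["frame"].astype(int)[:,:,0]>50),(150,245,185,285))])
```

```text
0.0
0.0
(np.float64(306.35849056603774), np.float64(134.03773584905662), np.float64(53.0))
(np.float64(306.46153846153845), np.float64(134.01923076923077), np.float64(52.0))
(np.float64(158.42857142857142), np.float64(179.92857142857142), np.float64(84.0))
(np.float64(158.320987654321), np.float64(180.02469135802468), np.float64(81.0))
[ 0.42710648 -0.29174578  0.16305632] [126.34365704 200.11898117] [374.30478477 238.57569709]
[-4.61093074e+01 -1.03116879e-02  1.14157363e+02  5.55550107e-04
  6.59164981e+01  5.35898718e+01] [ 0.42877887 -0.30016944  0.14940443]
[(np.float64(93.33009708737865), np.float64(222.05825242718447), np.float64(103.0)), (np.float64(162.70149253731344), np.float64(263.1940298507463), np.float64(67.0))]
[(np.float64(93.23423423423424), np.float64(222.0990990990991), np.float64(111.0)), (np.float64(162.84745762711864), np.float64(264.1186440677966), np.float64(59.0))]
```

Run:
```python
from h import *
from rig import *
x,y,yaw=.429,-.3004,-9.7
open_jaws(); print(current_grip_width(),current_t())
move_straight([x,y,.050],rate=.12,stop_force=10); hold(.3); print(current_ee_pos(),current_contact_force(),current_tcp_rot())
A={n:grab_frame(n) for n in("scene","top")}
gripper_close(); w=current_grip_width();f=current_grip_force();hold(.3);print(w,f,current_grip_width(),current_grip_force(),current_contact_force())
B={n:grab_frame(n) for n in("scene","top")}
pickle.dump((A,B),open("f2.pkl","wb"));print(current_t())
def c(f,u,v):
    o=np.clip(f["frame"][v:v+60,u:u+75,::-1].astype(float)*1.8,0,255).astype(np.uint8);return cv2.resize(o,None,fx=5,fy=5,interpolation=cv2.INTER_CUBIC)
cv2.imwrite("pics/g3.png",np.vstack([np.hstack([c(D["scene"],95,185),c(D["top"],335,200)]) for D in(A,B)]))
```

```text
0.9996288714902508 8.3083
[ 0.42928995 -0.30068012  0.0506142 ] [ 0.18247772 -0.36272267 -0.20980752] [ 1.79961419e+02 -5.36182996e-02 -9.69874896e+00]
-0.003356088968970943 0.0 0.003224668220911533 0.0 [ 0.88630561 -0.0499935   0.10056984]
10.8583
```

View pics/g3.png

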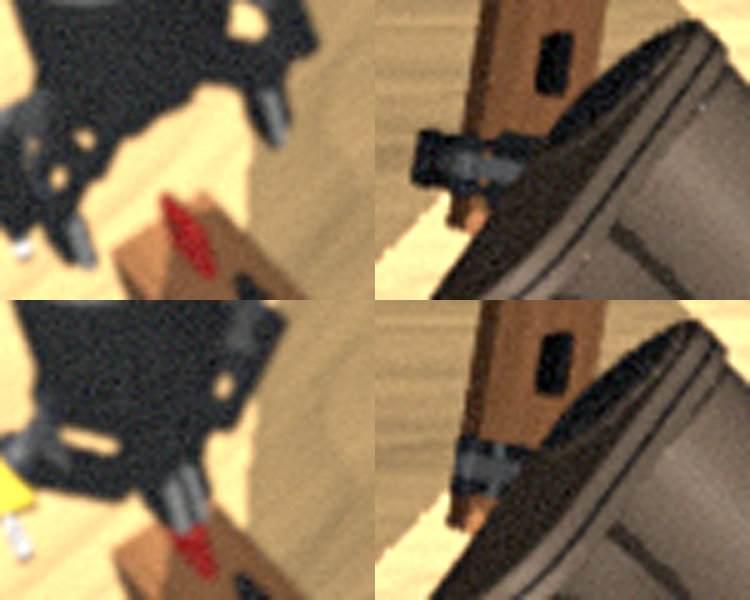

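The upper row shows the fingers open well above the head (scene crop tips 85,265 and 280,140). The lower row shows them shut, with the tips at (185,528) just above the head at (200,550). So they sit about 25–30 mm higher than the reported TCP implies. I'll measure that offset by gently touching the head top (z = 0.081) with the shut fingers.

Run:
```python
from rig import *
x,y,yaw=.429,-.3004,-9.7
s=move_straight([x,y,.038],rate=.02,stop_force=4); print(s,current_ee_pos(),current_contact_force(),current_t())
```

```text
True [ 0.42912457 -0.30062498  0.04943838] [-0.18860239  0.15676846  3.9658059 ] 11.1
```

Contact at reported z = 0.0494, so the real tips are about 31 mm above the reported TCP (a tool-length error). I'll grasp with that correction, keeping margin above the block.

Run:
```python
from h import *
from rig import *
x,y,yaw=.429,-.3004,-9.7
move_straight([x,y,.056],rate=.1)
open_jaws()
print(move_straight([x,y,.024],rate=.08,stop_force=8),current_ee_pos())
gripper_close();hold(.2);print(current_grip_width(),current_grip_force(),current_contact_force(),current_ft_torque(),current_ee_pos())
if current_grip_width()>.04:
    move_straight([x,y,.10],rate=.08);hold(.2);print(current_grip_width(),current_grip_force(),current_contact_force(),current_t())
D={n:grab_frame(n) for n in("scene","top")};pickle.dump(D,open("f3.pkl","wb"))
f=D["scene"];cv2.imwrite("pics/g4.png",cv2.resize(f["frame"][160:260,80:200,::-1],None,fx=5,fy=5,interpolation=cv2.INTER_CUBIC))
```

```text
False [ 0.42869474 -0.30010564  0.02328395]
0.08168869188825101 60.623592138290405 [-0.26874084 -0.20703457  1.80260901] [-0.00993422  0.02874984 -0.01756231] [ 0.42920591 -0.30064138  0.02430798]
0.08162545629719008 60.419379472732544 [ 0.322274   -0.12275893 -0.29959963] 14.875
```

View pics/g4.png

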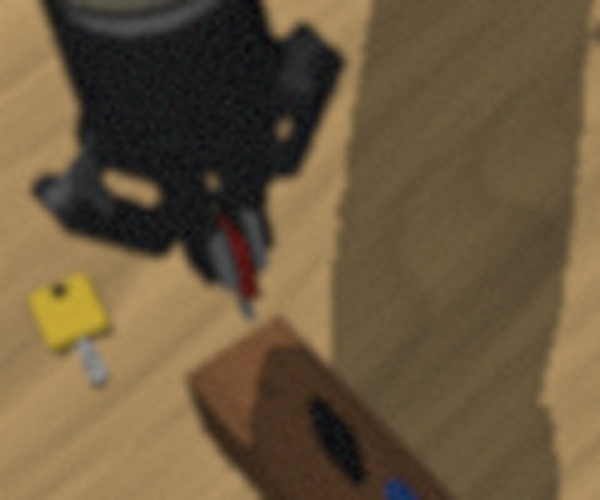

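The red key is held upright between the pads, blade showing below (crop 247,310), and the block slot is empty. Next I move over the lock and do a guarded descent.

Run:
```python
from h import *
from rig import *
x,y,yaw=.5585,.183,98.4
move_straight([.429,-.3004,.15],rate=.2)
move_ptp([x,y,.12],[180,0,yaw]); print(current_t(),current_joint_positions())
move_straight([x,y,.085],rate=.1);hold(.2)
D={n:grab_frame(n) for n in("scene","top")};pickle.dump(D,open("f4.pkl","wb"))
f0=current_contact_force()
s=move_straight([x,y,.0640],rate=.02,stop_force=4);print(s,current_ee_pos(),current_contact_force()-f0,current_ft_torque(),current_grip_width(),current_t())
D={n:grab_frame(n) for n in("scene","top")};pickle.dump(D,open("f5.pkl","wb"))
f=D["scene"];cv2.imwrite("pics/g5.png",cv2.resize(f["frame"][90:160,265:355,::-1],None,fx=8,fy=8,interpolation=cv2.INTER_CUBIC))
```

```text
17.2 [ 8.16656267e+00  9.98426326e+00  1.06722993e+02 -1.95505158e-02
  6.32902480e+01 -1.32075696e-01]
True [0.55804867 0.18366473 0.07006105] [1.54890615 2.1459609  2.17764857] [ 0.43242498  0.00594299 -0.01229821] 0.07830498441661939 18.725
```

View pics/g5.png

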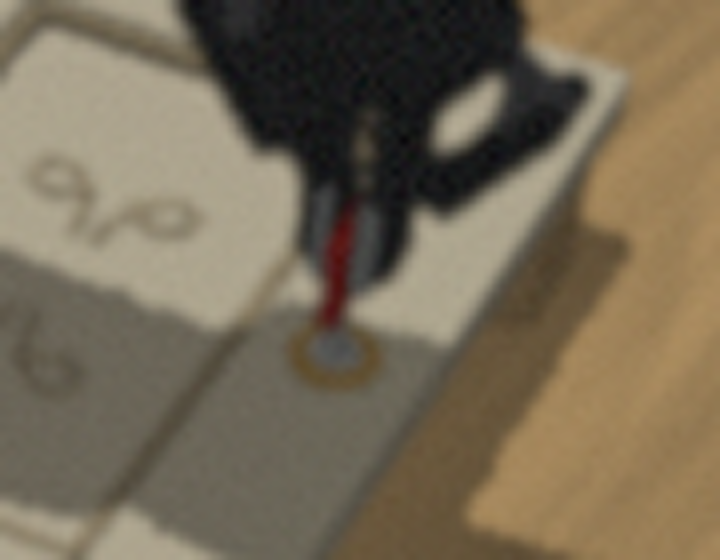

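The picture shows the key's tip entering the keyway (crop 335,345), with light side forces toward +x and +y. I'll ease it down with force-guided lateral corrections.

```bash
cat > serv.py <<'E'
from h import *
from rig import *
def F(n=4):
    a=[]
    for _ in range(n): hold(.02);a.append(current_contact_force())
    return np.mean(a,0)
E
python3 - <<'E'
from serv import *
p=np.array([.5585,.183,.0705])
move_straight(p,rate=.02)
for i in range(28):
    f=F();e=current_ee_pos()
    print(np.round(p*1000,1),np.round(e*1000,1),np.round(f,1),round(current_t(),1))
    p[:2]+=np.clip(.00025*f[:2],-.0006,.0006)*(np.abs(f[:2])>.7)
    if np.abs(f[:2]).max()<5 and f[2]<5: p[2]-=.0008
    if p[2]<.0637: break
    move_straight(p,rate=.02)
np.save("p.npy",p)
E
```

```text
[558.5 183.   70.5] [558.4 183.2  70.5] [-1.   2.7  1.7] 19.1
[558.2 183.6  69.7] [558.3 183.7  69.9] [-1.3  2.1  3. ] 19.5
[557.9 184.1  68.9] [558.2 184.2  69.2] [-1.3  2.7  4.3] 19.8
[557.6 184.7  68.1] [557.3 184.9  67.5] [-0.4  3.   0.5] 20.1
[557.6 185.3  67.3] [557.  185.1  66.4] [-0.8  1.5 -0.5] 20.4
[557.4 185.7  66.5] [557.4 185.4  66.4] [ 0.1  0.5 -0.5] 20.7
[557.4 185.7  65.7] [557.4 185.5  65.7] [-0.2 -0.1 -0.5] 21.0
[557.4 185.7  64.9] [557.4 185.7  64.9] [-0.4 -0.2 -0.6] 21.4
[557.4 185.7  64.1] [557.4 185.7  64.1] [-0.4  0.1 -0.1] 21.7
```

```bash
cat > push.py <<'E'
from serv import *
p=np.load("p.npy");u=np.array([-.146,.989,0]);home=0
def m(q):
    move_straight(q,rate=.03); hold(.03); return current_contact_force()
for i in range(70):
    f=F(3);e=current_ee_pos()
    print(np.round(p*1000,1),np.round(e[2]*1000,1),np.round(f,1),round(current_t(),1))
    if f[2]>30 or current_t()>46: print("stop");break
    if e[2]<.0485 and f[2]>6: 
        home+=1
        if home>3: break
    if f[2]<6.5:
        p[2]-=.0007 if f[2]<3 else .0003
        p[:2]+=np.clip(.0002*f[:2],-.0003,.0003)*(np.abs(f[:2])>1)
        move_straight(p,rate=.03)
    else:
        if f[2]>11: p[2]+=.0002
        g=[m(p+s*.0015*u) for s in(1,-1)]; move_straight(p,rate=.03)
        print("  rock",np.round(np.array(g),1).tolist())
np.save("p.npy",p)
E
python3 push.py
```

```text
[557.4 185.7  63.3] 64.1 [-0.6 -0.2 -0.5] 21.7
[557.4 185.7  62.6] 62.5 [-0.3  0.1 -0.2] 22.0
[557.4 185.7  61.9] 61.9 [-0.1 -0.5 -0.5] 22.3
[557.4 185.7  61.2] 61.2 [-0.2 -1.1 -0.4] 22.6
[557.4 185.5  60.5] 60.6 [-0.5 -0.7  0.4] 22.9
[557.4 185.5  59.8] 59.9 [-0.5 -1.2  1.2] 23.2
[557.4 185.2  59.1] 59.1 [-0.9 -0.8  1.6] 23.5
[557.4 185.2  58.4] 58.2 [-0.3 -0.1  0.9] 23.8
[557.4 185.2  57.7] 57.5 [ 0.1 -0.2  1. ] 24.1
[557.4 185.2  57. ] 56.8 [-0.2  0.1  0.3] 24.4
[557.4 185.2  56.3] 56.3 [-0.1 -0.1  1.4] 24.7
[557.4 185.2  55.6] 55.5 [-0.5 -0.3  0.9] 25.0
[557.4 185.2  54.9] 54.7 [-0.7  0.6  0.4] 25.3
[557.4 185.2  54.2] 54.3 [-1.1  0.4  2.4] 25.6
[557.2 185.2  53.5] 54.0 [-1.6  0.5  5.3] 25.9
[556.9 185.2  53.2] 53.9 [-0.9  0.4  5.8] 26.2
[556.9 185.2  52.9] 53.8 [-1.3  0.1  6.4] 26.5
[556.6 185.2  52.6] 53.8 [-1.9  0.2  7. ] 26.8
  rock [[-1.2, -3.2, 7.1], [-3.0, 3.8, 6.1]]
[556.6 185.2  52.6] 53.8 [-2.2  0.2  6.9] 27.7
  rock [[-0.7, -4.0, 7.0], [-1.0, 3.7, 6.8]]
[556.6 185.2  52.6] 53.7 [-1.7 -0.5  6.8] 28.6
  rock [[-1.7, -4.3, 7.1], [-2.5, 4.1, 6.9]]
[556.6 185.2  52.6] 53.7 
[... 1121 characters left out ...]
39.8
[556.3 185.2  52.3] 53.7 [-1.4 -0.6  7.4] 40.1
  rock [[-1.8, -3.6, 6.9], [-2.1, 3.8, 7.2]]
[556.3 185.2  52.3] 53.7 [-1.7 -0.6  6.9] 41.0
  rock [[-1.4, -3.5, 7.3], [-1.5, 3.2, 7.8]]
[556.3 185.2  52.3] 53.7 [-1.4  0.   7.4] 41.9
  rock [[-0.8, -3.2, 8.5], [-1.6, 3.7, 7.1]]
[556.3 185.2  52.3] 53.7 [-1.   0.3  7.5] 42.7
  rock [[-1.2, -3.4, 7.8], [-1.3, 2.6, 7.4]]
[556.3 185.2  52.3] 53.6 [-2.   0.   7.3] 43.6
  rock [[-1.8, -3.9, 7.0], [-0.9, 3.4, 7.4]]
[556.3 185.2  52.3] 53.7 [-1.7 -0.1  7.4] 44.5
  rock [[-1.2, -3.8, 7.2], [-1.6, 2.8, 6.8]]
[556.3 185.2  52.3] 53.7 [-1.7  0.2  7.5] 45.3
  rock [[-1.3, -2.7, 7.5], [-0.4, 3.2, 6.7]]
[556.3 185.2  52.3] 53.7 [-1.2  0.1  7.5] 46.2
stop
```

The push was too light (7 N, where 8–10 N is needed). I'll raise it to about 9.5 N and rock wider and faster.

```bash
cat > push2.py <<'E'
from serv import *
p=np.load("p.npy");u=np.array([-.146,.989,0]);p[0]=.5570;home=0;s=1;t0=current_t();fs=[]
zl=current_ee_pos()[2]
while current_t()<t0+6.5:
    s=-s; move_straight(p+s*.0020*u,rate=.06)
    f=np.mean([current_contact_force() for _ in range(3)],0);e=current_ee_pos()
    fs.append(f[2]); a=np.mean(fs[-2:])
    print(round(p[2]*1000,1),np.round(e*1000,1),np.round(f,1),round(current_t(),2))
    if e[2]<.0475 and a>9 : 
        home+=1
        if home>4: break
    if f[2]>35: break
    p[2]-=np.clip(.00012*(9.5-a),-.0004,.0008)
np.save("p.npy",p)
E
python3 push2.py
```

```text
52.3 [557.6 185.1  53.7] [-3.   5.8  7.3] 46.44
52.0 [556.9 186.6  52.3] [-0.8 -3.1  5.5] 46.69
51.7 [557.1 185.2  50.9] [ 0.8  5.  -0.1] 46.94
50.9 [556.8 186.5  50.1] [ 0.9 -2.9 -1. ] 47.19
50.1 [556.6 185.1  49.6] [-0.1  4.9  0.6] 47.44
49.3 [556.4 186.5  48.8] [-0.1 -2.9 -0.8] 47.69
48.5 [556.8 185.1  48.3] [-0.2  4.1 -0. ] 47.94
47.7 [556.8 186.6  47.5] [ 0.3 -2.8  0.2] 48.19
46.9 [557.1 185.1  47. ] [-0.8  5.   1.5] 48.44
46.1 [557.2 186.7  46.8] [-0.8 -2.9  5.5] 48.69
45.3 [557.6 185.1  46.8] [-2.4  4.1  7.8] 48.94
45.0 [557.3 186.8  46.8] [-2.5 -3.6  9.4] 49.19
44.9 [557.6 185.1  46.8] [-2.8  4.   9.8] 49.44
44.9 [557.3 186.8  46.8] [-3.4 -3.3 10.2] 49.69
45.0 [557.5 185.1  46.8] [-4.   3.3 10.3] 49.94
45.1 [557.3 186.8  46.7] [-2.1 -3.1  8.9] 50.19
45.1 [557.6 185.1  46.8] [-3.7  3.5  9.3] 50.44
```

The key stops hard at reported z = 46.8 mm, where 46.5 was expected, so it's home. Now I turn clockwise in steps, keeping a light push and correcting sideways by force.

```bash
cat > turn.py <<'E'
from serv import *
L=np.array([.5571,.1859]);z=.0455;o=1.4e-3;c=np.zeros(2)
move_straight([*L,z],rate=.05);hold(.15);print(current_t(),current_ee_pos(),current_contact_force(),current_ft_torque())
def d(a): a=np.deg2rad(a);return np.array([np.cos(a),np.sin(a)])
key=L-o*d(98.4)
for th in(14,28,42,56,70,84,98):
    yaw=98.4-th
    t=key+o*d(yaw)+c
    move_straight([*t,z],[180,0,yaw],rate=.02)
    f=F(2);M=current_ft_torque()
    print(th,np.round(current_ee_pos()*1000,1),np.round(current_tcp_rot()[2],1),np.round(f,1),np.round(M,2),round(current_t(),2),round(current_grip_width(),4))
    c+=np.clip(.00015*f[:2],-.0006,.0006)*(abs(f[:2])>1.5)
    if np.abs(f).max()>25 or current_t()>63: print("stop");break
np.save("end.npy",[*t,z,yaw])
D={n:grab_frame(n) for n in("scene","top")};pickle.dump(D,open("f6.pkl","wb"))
f=D["scene"];cv2.imwrite("pics/g6.png",cv2.resize(f["frame"][80:170,260:360,::-1],None,fx=6,fy=6,interpolation=cv2.INTER_CUBIC))
E
python3 turn.py
```

```text
50.8417 [0.55735912 0.1863699  0.0467955 ] [-2.89177146  0.35113328  7.98175769] [-0.07058206  0.44365781 -0.03863314]
14 [557.4 186.3  46.8] 84.4 [-3.6 -0.4  8. ] [-0.12  0.6  -0.04] 51.27 0.0802
28 [557.9 186.1  46.8] 70.4 [-1.3 -0.2  7.1] [-0.16  0.34 -0.05] 51.69 0.0803
42 [558.4 185.9  46.8] 56.4 [-0.9 -0.7  6. ] [-0.18  0.25  0.01] 52.12 0.0804
56 [558.8 185.5  46.8] 42.4 [-0.4 -1.1  6.5] [-0.31  0.19  0.06] 52.54 0.0813
70 [559.1 185.1  46.8] 28.4 [-0.5 -1.2  6. ] [-0.28  0.12  0.1 ] 52.97 0.0773
84 [559.2 184.6  46.8] 14.4 [-0.7 -2.2  6.3] [-0.42  0.18  0.04] 53.39 0.0757
98 [559.3 184.1  46.8] 0.4 [-0.4 -1.3  5.8] [-0.31  0.14  0.05] 53.82 0.0813
```

View pics/g6.png

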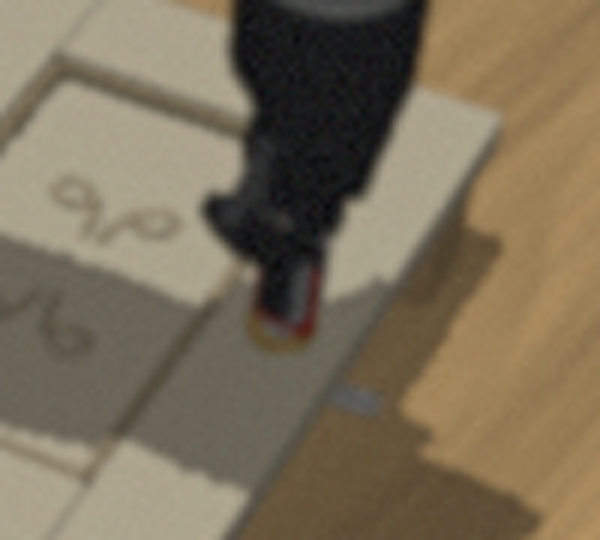

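The cam shows past the door's edge (crop 355,400), with the key seated and gripped. I'll add 2° of margin, settle and hand in.

Run:
```python
from rig import *
import numpy as np
x,y,z,yaw=np.load("end.npy")
move_straight([x,y,z],[180,0,yaw-2],rate=.02);hold(.5)
print(current_t(),current_tcp_rot(),current_contact_force(),current_ft_torque(),current_grip_width(),current_grip_force())
print(finish_job())
```

```text
54.6667 [-1.79995566e+02 -1.25339001e-01 -1.58862056e+00] [ 0.20954318 -0.6007808   5.68261485] [-0.3384697   0.08084824  0.04702526] 0.0783160641299757 61.20798110961914
the job is handed in; nothing more can be done
None
```

I handed the job in at 54.7 s, and no result came back. The red key is home in the lock and the gripper is turned 100° clockwise. The cam shows past the door's edge, and the gripper still holds the key at about 61 N. I could not read the plug angle directly; allowing for the key's play I estimate it at about 93°, against the 80° needed.

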